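# Hang the specimen basket in the notch of the ultrasonic bath's rim

## Task

Hang the wire basket with the mounted specimen in the ultrasonic bath: put its hook over the notched saddle on the near rim, with the basket inside the tank, and seat it fully down in the saddle's notch so that it cannot wander when the bath runs. Find the notch by eye or by feel: slide the hook lightly along the saddle, lower it gently where it sinks in, and never press or knock it on the bath with more than 25 N. Keep the specimen in the basket, leave it hanging there by itself, and do not disturb the things lying around.

Things in the scene. Friction and masses are not known exactly. Their poses are not given: they have to be found in the camera images.
- basket: Loose steel wire basket with hanger, about 0.22 kg, standing on the worktop. Origin: middle of the underside of its open cup (52 x 56 x 26 mm high); z up, -x towards the hook. At the cup's -x side a steel strap 14 mm wide (y) rises to a hook that opens downward; above the hook, in line with its slot, stands a black grip.
- grip (a point): Middle of the basket's black upright grip, 13 (x) x 34 (y) x 32 (z) mm, at x = -35.5, y = 0, z = 105 mm in the basket's frame, 30 mm straight above hook_seat; axes of the basket.
- hook_seat (a point): Middle of the flat underside of the hook's crown, which rests on the saddle; basket frame (-35.5, 0, 75) mm, axes of the basket. Below it is the slot, 12 mm wide in x, between the strap (+x, the cup's side) and a lip 2.5 mm thick (-x) that reaches 25 mm below this point, its last 8 mm flared outward.
- specimen: Round mounted specimen, 30 mm diameter, 16 mm high, lying loose in the basket's cup. Origin: middle of its underside; z up.
- bath: Empty ultrasonic bath, fixed. Origin: middle of its underside; z up, control panel and near rim face -x. Housing 164 (x) x 300 (y) mm, deck 92 mm high; in it an open steel tank, 132 x 262 mm over its 3 mm walls, floor 31 mm and bare rim 120 mm above the worktop. An aluminium saddle bar is clamped over the near (-x) rim.
- saddle_line (a point): Point fixed to the bath: middle of the near rim's length, mid-thickness of the saddle, height of the saddle's top (133 mm). Axes of the bath: y along the saddle. The saddle is 8 mm thick (x), 190 mm long, 133 down to 103 mm high. At mid-length it has one notch, 17 mm wide (y), 7 mm deep; the notch's place is not measured.
- rim_mid (a point): Point fixed to the bath: middle of the bare near rim's top (120 mm), 13 mm below saddle_line. The saddle is clamped with its middle, so its notch, anywhere up to 30 mm to either side (y) of here; it does not shift under hand forces. Thumbscrews stand 11 mm out of its outer face, 86 mm to each side of the notch, 113 mm high.
- loupe: Bystander: black stand loupe, 33 mm diameter, 35 mm high, standing; origin under its middle.
- eyepiece: Bystander: black and silver microscope eyepiece, 32 mm diameter, 46 mm high, standing; origin under its middle.
- test_block: Bystander: round ground steel block, 60 mm diameter, 14 mm high; origin under its middle.
Mind the look-alikes: they are no part of the job. Of the things that look like the basket, the largest one is meant.

How it is judged:
By the outcome, as a careful person would: the job done as asked, in the order asked, and still so for the second after the job is handed in, with the robot touching nothing.
It also fails if it takes over 61 s, if anything falls off the work surface, if the arm or the gripper's body presses on something with over 40 N, if the wrist force passes 120 N, or if a joint passes its speed limit or range.

## Robot

A 6-joint arm with a two-finger parallel gripper is mounted at the origin on a cart in front of the work surface, level with it; the furniture and walls round the work are solid. World frame = base frame: x ahead of the robot, y to its left, z up, the work surface at z = 0. Lengths are in m, angles in rad, forces in N, time in s.
With the tool pointing down it reaches from about 0.3 to 0.875 m from the base axis. Payload 6.4 kg.
Tool frame: the origin (TCP) lies on the mounting face of the last link; the fingertips stand 173 mm ahead of it and the grasp point (between the pads) lies bot.pinch_z ahead of it (bot.pinch_z is the distance from the TCP to the grasp point, in m); z points along the fingers, x is the direction in which the jaws open and shut, and the axes are right-handed (so a half turn about z gives the same grasp; the last joint's range is limited). The gripper opens to 85 mm and grips with 20 to 120 N. Pads are 22 mm wide; open, the fingers measure 114 mm over their backs; the gripper's body (76 mm by 85 mm) begins 54 mm behind the grasp point. The pads swing forward as they close: fully open they stand 13 mm farther back than shut.
Start: joints at [0.922, 0.181, 1.607, -0, 1.354, -0.206], TCP at [0.246, 0.52, 0.405] pointing down, gripper open.
Joint ranges: [-2.99, 2.99], [-0.89, 2.07], [0.3, 2.58], [-1.14, 4.28], [0, 2.63], [-3.12, 3.12]. Speed limits (rad/s): [2.57, 2.57, 3.01, 3.14, 3.14, 3.14].

## Interface

Orientations are given as a unit quaternion [w, x, y, z].
In Python, from station import sensors, grab_frame, bot, nets gives the robot as it stands.
- The arm moves only by the shell command python3 -m pendant 'ROWS'. ROWS is JSON, a list of rows, each an object of numbers: "x", "y", "z": the shift along the tool's x, y, z in m; "ax", "ay", "az": the turn, a rotation vector about the tool's x, y, z in degrees; "gripper": the gripper command: -1 is shut, 1 is fully open, values between are in proportion. In form: [{"x": .., "y": .., "z": .., "ax": .., "ay": .., "az": .., "gripper": ..}, ...]. A call has 1 to 8 rows; each row is the pose to reach, as a shift and turn from the pose commanded when the call began, along the tool's axes at that moment; what a row does not reach only later rows make up. A row lasts 1/10 s, in which the tool goes at most 50 mm and 8.59 degrees, less where a joint would pass 70% of its speed; a pose out of reach is approached as far as the arm can. A call with a gripper value outside its range is refused whole. The fingers move at their own pace and stop on an object; the grip force is fixed at half the most. Time passes only in rows, so rows that repeat a pose let the fingers close. It gives the time, the measured TCP pose, the force and the opening at its end, in the units of the state.
- sensors.observe(): the state, without advancing time (a new reading comes with each control period).
- grab_frame(name): name is "side" or "top"; returns a dict with "color" (400x640x3 uint8, red, green, blue), "range_z" (400x640 float32, m along the optical axis (not along the pixel's ray), 0 where there is no reading), "fx", "fy", "cx", "cy" (pixels), "eye" and "rotation" of the camera in the world. Camera axes: x right, y up, looking along -z (the intrinsics and any distortion apply to the point x, -y, -z); pixel columns grow to the right and rows downward; lengths in m; the calibration is good to about 2 mm. A picture is of the moment at which its call begins.
- bot.job_done(): hands the job in, once; it reports no verdict.
Trained networks look in the newest picture that a camera, given by its name, has taken for a name from the list of things; names that differ only in an ending like _2 or _b are one class to them, and where a whole thing is asked for, a point or a joint stands for the part that bears it (a point fixed in the world has none). Each returns a list of dicts, best first, with "p" (0 to 1); they miss things now and then, are a little off and sometimes report something else, mostly with a low value. They report only what shows in the picture. A call takes as long as a camera call. They do not tell look-alikes from the thing itself.
- nets.recognise(camera, name): "xyz" ([x, y, z] in m, in world coordinates, good to about 4 mm: the middle of the surface that is visible of it).
- nets.masks_of(camera, name): "region" (400x640 bool, what is visible of it).
- nets.mark_of(camera, name): "xyz" ([x, y, z] in m, in world coordinates, good to about 4 mm: a listed point, or the origin of a listed thing).
The state is a dict: "t": time; "q": joint angles; "qd": joint speeds; "effort": joint torques, N m; "eef_pos": TCP position; "tcp_rot": TCP orientation; "wrist_force": force on the tool from outside, world axes, zero at the start; "torque": the same for the moment, N m; "grip_width": finger opening in m.
Only numpy, scipy, OpenCV 4.12 (cv2) and the standard library are available. Lean on these libraries where they do the work, as an engineer would, in place of code of your own. Each camera call takes 0.05 s, during which the arm holds its last target.

## Working session

There is one attempt and no reset: what is moved stays moved. The work goes in short steps, Python scripts to look and compute and a shell command to move; the robot and the scene stay as the last step left them, time stands still between calls to the robot, and variables do not carry over. Pictures are saved under pics/ and viewed, and the job is handed in when it is done.

```bash
ls; mkdir -p pics
cat > h.py <<'E'
import numpy as np, cv2
from station import sensors, grab_frame, bot, nets
def px2w(f,u,v,d=None):
    d=f["range_z"][int(round(v)),int(round(u))] if d is None else d
    c=np.array([(u-f["cx"])/f["fx"]*d,-(v-f["cy"])/f["fy"]*d,-d])
    return np.array(f["eye"])+np.array(f["rotation"])@c
def cloud(f):
    d=f["range_z"];v,u=np.mgrid[0:400,0:640]
    c=np.stack([(u-f["cx"])/f["fx"]*d,-(v-f["cy"])/f["fy"]*d,-d],-1)
    return c@np.array(f["rotation"]).T+np.array(f["eye"])
def w2px(f,p):
    c=np.array(f["rotation"]).T@(np.array(p)-np.array(f["eye"]))
    return f["cx"]+f["fx"]*c[0]/-c[2], f["cy"]+f["fy"]*c[1]/c[2]
def save(n,im): cv2.imwrite("pics/"+n,cv2.cvtColor(im,cv2.COLOR_RGB2BGR))
E
python3 - <<'E'
from h import *
print(sensors.observe(), bot.pinch_z)
for c in ["side","top"]:
    f=grab_frame(c); save(c+"0.png",f["color"]); print(c,f["eye"],f["rotation"],f["fx"],f["cx"],f["cy"],[k for k in f])
    for n in ["basket","bath","specimen","loupe","eyepiece","test_block"]:
        print(n,[(round(r["p"],2),np.round(r["xyz"],3).tolist(),[int(a) for a in w2px(f,r["xyz"])]) for r in nets.recognise(c,n)[:4]])
    for n in ["grip","hook_seat","saddle_line","rim_mid","basket","bath"]:
        print("M",n,[(round(r["p"],2),np.round(r["xyz"],3).tolist(),[int(a) for a in w2px(f,r["xyz"])]) for r in nets.mark_of(c,n)[:4]])
E
```

```text
pics
{'t': 0.0, 'q': array([ 9.21716692e-01,  1.81526630e-01,  1.60801828e+00,  1.61812693e-05,
        1.35377598e+00, -2.06313656e-01]), 'qd': array([0.00037826, 0.00048593, 0.0005464 , 0.00065481, 0.00020201,
       0.00058332]), 'effort': array([-1.20193916e-03, -4.44860172e+01, -3.51343489e+01, -2.63512329e-04,
        8.93807912e-03, -1.47293053e-05]), 'eef_pos': array([0.2461847 , 0.51935014, 0.40378702]), 'tcp_rot': array([ 2.95148971e-04,  8.45116101e-01,  5.34582106e-01, -8.12192466e-04]), 'wrist_force': array([-1.19804549, -0.85631945,  0.17041737]), 'torque': array([ 0.04272234,  0.00280099, -0.03539412]), 'grip_width': 0.08566541636940109} 0.1547
side [-0.06865592 -1.11998643  0.70045307] [ 0.82214362  0.52473626 -0.10918059 -0.19186277] 446.7012451203536 322.53018742656974 193.15266050360856 ['color', 'range_z', 'fx', 'fy', 'cx', 'cy', 'eye', 'rotation']Traceback (most recent call last):
  File "<stdin>", line 6, in <module>
  File "h.py", line 12, in w2px
    c=np.array(f["rotation"]).T@(np.array(p)-np.array(f["eye"]))
      ~~~~~~~~~~~~~~~~~~~~~~~~~^^~~~~~~~~~~~~~~~~~~~~~~~~~~~~~~~
ValueError: matmul: Input operand 1 has a mismatch in its core dimension 0, with gufunc signature (n?,k),(k,m?)->(n?,m?) (size 3 is different from 4)
```

Rotation is a quaternion; convert it.

```bash
cat > h.py <<'E'
import numpy as np, cv2
from scipy.spatial.transform import Rotation as R
from station import sensors, grab_frame as _g, bot, nets
def qm(q): return R.from_quat([q[1],q[2],q[3],q[0]]).as_matrix()
def grab_frame(n):
    f=dict(_g(n)); f["rotation"]=qm(f["rotation"]); return f
def cloud(f):
    d=f["range_z"];v,u=np.mgrid[0:400,0:640]
    c=np.stack([(u-f["cx"])/f["fx"]*d,-(v-f["cy"])/f["fy"]*d,-d],-1)
    return c@f["rotation"].T+np.array(f["eye"])
def w2px(f,p):
    c=f["rotation"].T@(np.array(p)-np.array(f["eye"]))
    return f["cx"]+f["fx"]*c[0]/-c[2], f["cy"]+f["fy"]*c[1]/c[2]
def save(n,im): cv2.imwrite("pics/"+n,cv2.cvtColor(im,cv2.COLOR_RGB2BGR))
E
python3 - <<'E'
from h import *
for c in ["side","top"]:
    f=grab_frame(c); save(c+"0.png",f["color"]); print(c,np.round(f["eye"],3),np.round(f["rotation"],3).tolist(),f["fx"],f["cx"],f["cy"])
    np.savez(c+"0.npz",**f)
    for n in ["basket","bath","specimen","loupe","eyepiece","test_block"]:
        print(n,[(round(r["p"],2),np.round(r["xyz"],3).tolist(),[int(a) for a in w2px(f,r["xyz"])]) for r in nets.recognise(c,n)[:4]])
    for n in ["grip","hook_seat","saddle_line","rim_mid","basket","bath"]:
        print("M",n,[(round(r["p"],2),np.round(r["xyz"],3).tolist(),[int(a) for a in w2px(f,r["xyz"])]) for r in nets.mark_of(c,n)[:4]])
E
```

```text
side [-0.069 -1.12   0.7  ] [[0.903, 0.201, -0.381], [-0.43, 0.376, -0.821], [-0.022, 0.905, 0.425]] 446.7012451203536 322.53018742656974 193.15266050360856
basket [(0.56, [0.44, -0.233, 0.024], [356, 258]), (0.5, [0.512, -0.111, 0.031], [357, 229]), (0.49, [0.365, -0.284, 0.018], [340, 277]), (0.4, [0.496, -0.35, 0.029], [398, 273])]
bath [(0.63, [0.52, 0.065, 0.075], [333, 193])]
specimen [(0.55, [0.461, -0.24, 0.019], [364, 259])]
loupe [(0.51, [0.493, -0.35, 0.028], [397, 274])]
eyepiece [(0.49, [0.504, -0.39, 0.037], [410, 278]), (0.15, [0.442, -0.234, 0.024], [357, 258])]
test_block [(0.4, [0.385, 0.394, 0.013], [263, 183])]
M grip [(0.8, [0.371, -0.289, 0.072], [343, 260]), (0.75, [0.514, -0.104, 0.076], [357, 215]), (0.73, [0.43, -0.22, 0.104], [351, 231])]
M hook_seat [(0.77, [0.432, -0.228, 0.075], [353, 242]), (0.71, [0.514, -0.11, 0.052], [357, 223]), (0.67, [0.37, -0.289, 0.052], [343, 267])]
M saddle_line [(0.96, [0.474, 0.139, 0.134], [310, 172])]
M rim_mid [(0.74, [0.464, -0.233, 0.003], [364, 262]), (0.68, [0.475, 0.136, 0.119], [311, 176])]
M basket [(0.64, [0.499, 
[... 560 characters left out ...]
0.044], [439, 185])]
test_block [(0.68, [0.388, 0.4, 0.014], [196, 231])]
M grip [(0.62, [0.516, -0.106, 0.073], [354, 185]), (0.53, [0.372, -0.289, 0.073], [415, 230])]
M hook_seat [(0.65, [0.432, -0.218, 0.072], [391, 211]), (0.5, [0.37, -0.288, 0.052], [413, 231]), (0.42, [0.517, -0.11, 0.052], [354, 186])]
M saddle_line [(0.94, [0.476, 0.14, 0.135], [273, 199])]
M rim_mid [(0.79, [0.477, 0.139, 0.118], [274, 199])]
M basket [(0.74, [0.469, -0.236, 0.0], [392, 201]), (0.65, [0.498, -0.127, 0.001], [359, 193]), (0.59, [0.358, -0.264, -0.001], [402, 235]), (0.5, [0.43, -0.223, 0.073], [393, 212])]
M bath [(0.86, [0.542, 0.132, 0.004], [279, 182]), (0.49, [0.513, -0.38, -0.002], [436, 186])]
```

View pics/side0.png

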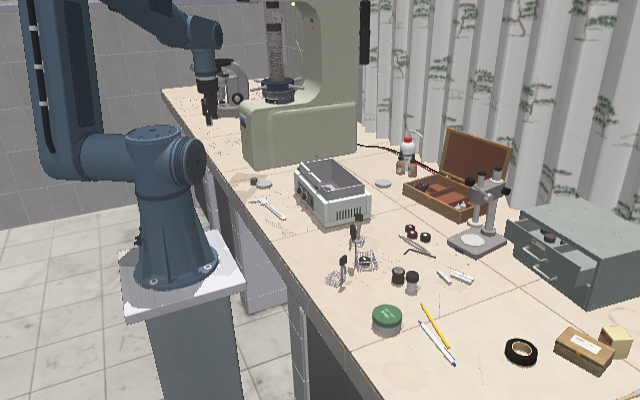

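View pics/top0.png

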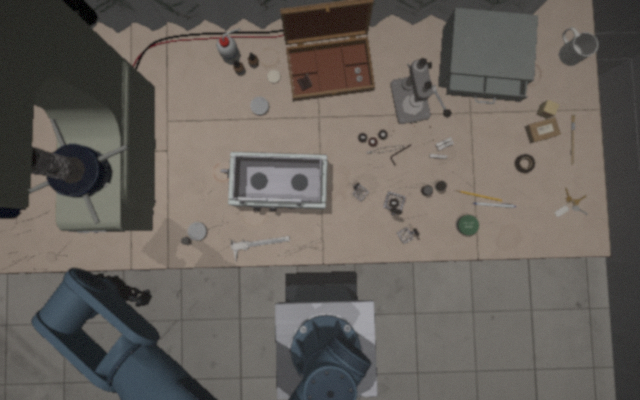

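Candidates for the basket are side px (353,242)/top (392,203), side (357,225)/top (357,190) and side (341,270)/top (408,233). The first has its grip at 0.104 m and holds a specimen. The other two grips are at about 0.073 m. I'll check this in close crops.

Run:
```python
from h import *
s=dict(np.load("side0.npz"));t=dict(np.load("top0.npz"))
a=cv2.resize(s["color"][200:300,310:440],None,fx=6,fy=6,interpolation=cv2.INTER_CUBIC);save("cs.png",a)
b=cv2.resize(t["color"][170:250,340:460],None,fx=6,fy=6,interpolation=cv2.INTER_CUBIC);save("ct.png",b)
c=cv2.resize(t["color"][140:225,215:340],None,fx=6,fy=6,interpolation=cv2.INTER_CUBIC);save("cb.png",c)
c=cv2.resize(s["color"][150:235,285:385],None,fx=7,fy=7,interpolation=cv2.INTER_CUBIC);save("cbs.png",c)
```

```text
(no output)
```

View pics/cs.png

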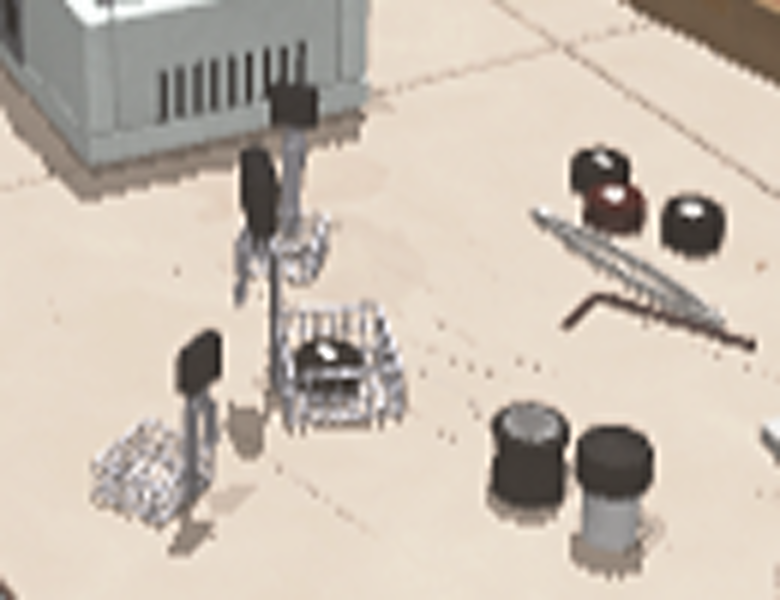

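View pics/ct.png

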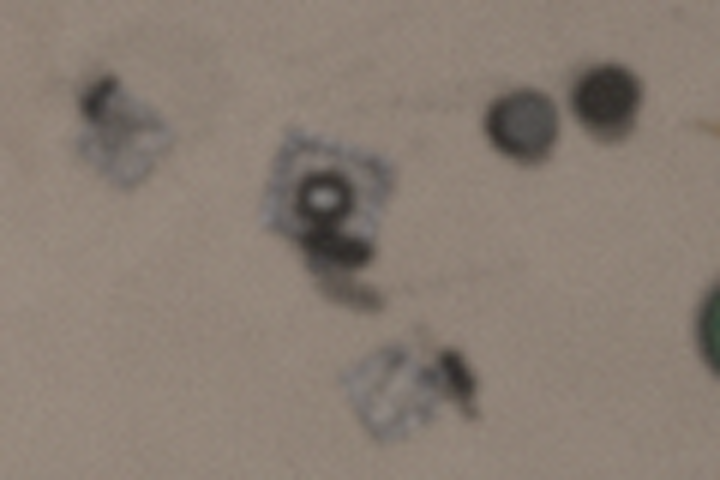

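View pics/cb.png

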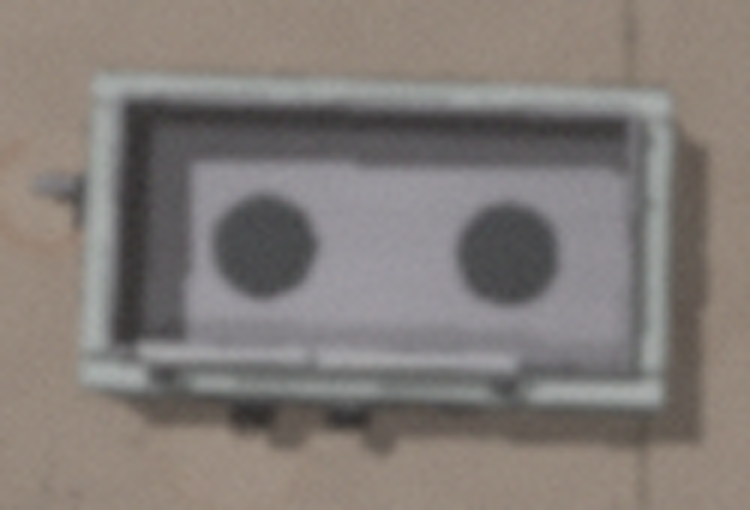

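View pics/cbs.png

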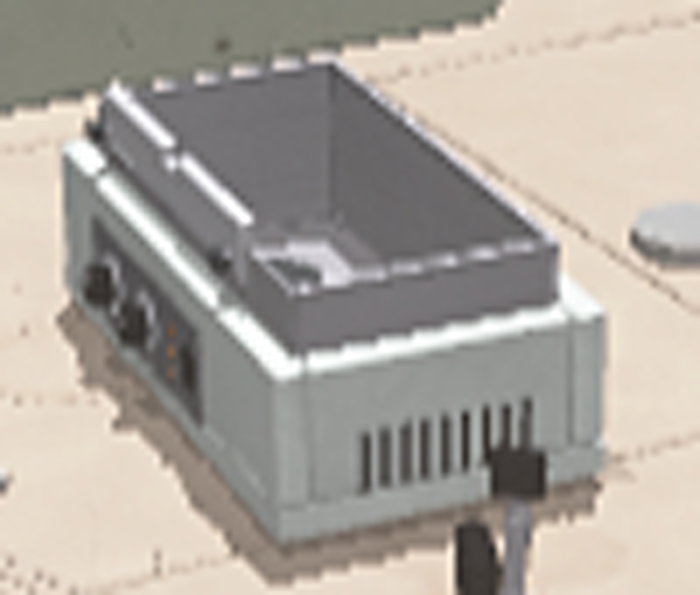

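The middle basket is the right one: side px ~(353,245), the tallest grip, specimen inside. The saddle's notch shows in both views, in the top crop at (313,357), i.e. px (267,199.5), and in the side crop at (172,160), i.e. px (309.6,172.9). Next I measure both precisely.

Run:
```python
from h import *
s=dict(np.load("side0.npz"));t=dict(np.load("top0.npz"))
def ray(f,u,v,z):
    d=f["rotation"]@np.array([(u-f["cx"])/f["fx"],-(v-f["cy"])/f["fy"],-1]);e=f["eye"];return e+d*(z-e[2])/d[2]
for nm,f,L in [("top",t,{"end+":(238,198.6),"notch":(267.1,199.5),"end-":(301.7,200.3),"ts+":(242.5,202.5),"ts-":(299.3,204.8)}),("side",s,{"end+":(301,162.1),"notch":(309.6,172.9),"end-":(321,181.7)})]:
    for k,(u,v) in L.items(): print(nm,k,np.round(ray(f,u,v,0.133),4))
ct,cs=cloud(t),cloud(s)
for nm,c in (("top",ct),("side",cs)):
    m=(c[...,2]>.122)&(c[...,2]<.145)&(abs(c[...,0]-.476)<.03)&(abs(c[...,1]-.137)<.16)
    P=c[m]; print(nm,len(P)); 
    if len(P)>10:
        print(P.min(0),P.max(0),np.median(P,0))
        for y in np.arange(0.03,.26,.006):
            q=P[abs(P[:,1]-y)<.003]
            if len(q): print(round(y,3),len(q),np.round(np.median(q,0),4))
# tank rim
    m=(c[...,2]>.112)&(c[...,2]<.145)&(abs(c[...,0]-.54)<.12)&(abs(c[...,1]-.137)<.18)
    P=c[m][:,:2].astype(np.float32); print("tank",cv2.minAreaRect(P))
# housing deck
    m=(c[...,2]>.085)&(c[...,2]<.1)&(abs(c[...,0]-.54)<.12)&(abs(c[...,1]-.137)<.2)
    P=c[m][:,:2].astype(np.float32); print("deck",cv2.minAreaRect(P),np.median(c[m][:,2]))
    # grip + cup
    m=(c[...,2]>.09)&(c[...,2]<.14)&(abs(c[...,0]-.432)<.04)&(abs(c[...,1]+.222)<.04)
    P=c[m];print("grip",len(P),P.mean(0),P.min(0),P.max(0),cv2.minAreaRect(P[:,:2].astype(np.float32)))
    m=(c[...,2]>.01)&(c[...,2]<.04)&(abs(c[...,0]-.465)<.05)&(abs(c[...,1]+.232)<.05)
    P=c[m];print("cup",len(P),P.mean(0),cv2.minAreaRect(P[:,:2].astype(np.float32)))
```

```text
top end+ [0.4821 0.2463 0.133 ]
top notch [0.477  0.1601 0.133 ]
top end- [0.4717 0.0575 0.133 ]
top ts+ [0.4701 0.2332 0.133 ]
top ts- [0.4586 0.065  0.133 ]
side end+ [0.4828 0.2421 0.133 ]
side notch [0.4693 0.1373 0.133 ]
side end- [0.4716 0.0539 0.133 ]
top 203
[0.46169692 0.00509667 0.12207446] [0.50589106 0.26561051 0.14122919] [0.47808203 0.14895803 0.1322827 ]
0.048 1 [0.4731 0.0509 0.1225]
0.054 1 [0.4732 0.0568 0.1234]
0.06 6 [0.4726 0.0611 0.1334]
0.066 6 [0.473  0.067  0.1317]
0.072 8 [0.4716 0.0721 0.1309]
0.078 6 [0.4733 0.0789 0.1327]
0.084 6 [0.4734 0.0847 0.1349]
0.09 6 [0.4735 0.0907 0.1333]
0.096 6 [0.4737 0.0967 0.1324]
0.102 6 [0.4738 0.1027 0.132 ]
0.108 5 [0.474  0.1074 0.1328]
0.114 4 [0.4757 0.1144 0.134 ]
0.12 5 [0.4772 0.1215 0.1354]
0.126 6 [0.4775 0.1264 0.1326]
0.132 6 [0.4778 0.1323 0.1301]
0.138 6 [0.4778 0.1381 0.1337]
0.144 6 [0.4779 0.144  0.1342]
0.15 6 [0.4786 0.1506 0.1284]
0.156 6 [0.4789 0.1567 0.1246]
0.162 5 [0.4782 0.1628 0.1342]
0.168 6 [0.4788 0.1679 0.1318]
0.174 6 [0.4789 0.1736 0.1331]
0.18 6 [0.4786 0.1794 0.133 ]
0.186 6 [0.4793 0.18
[... 1845 characters left out ...]
.2287 0.1297]
0.24 2 [0.4839 0.2404 0.13  ]
0.246 3 [0.4815 0.2485 0.1276]
tank ((0.5338685512542725, 0.13242052495479584), (0.2712913155555725, 0.1482996791601181), 85.97489929199219)
deck ((0.5385589003562927, 0.1292845606803894), (0.3017233610153198, 0.16411472856998444), 86.41961669921875) 0.0900905880729359
grip 90 [ 0.42874956 -0.23126349  0.10870075] [ 0.42206002 -0.24289075  0.09000209] [ 0.44045369 -0.20921973  0.12123236] ((0.43128153681755066, -0.22654910385608673), (0.03341304138302803, 0.013510608114302158), 71.80815887451172)
cup 185 [ 0.46200947 -0.23828885  0.01875975] ((0.46395429968833923, -0.23616141080856323), (0.06271907687187195, 0.056030191481113434), 69.9946060180664)
```

Run:
```python
from h import *
t=dict(np.load("top0.npz"));s=dict(np.load("side0.npz"))
save("cb2.png",cv2.resize(t["color"][190:212,230:310],None,fx=10,fy=10,interpolation=cv2.INTER_NEAREST))
save("cs2.png",cv2.resize(s["color"][155:205,290:340],None,fx=11,fy=11,interpolation=cv2.INTER_NEAREST))
```

```text
(no output)
```

View pics/cb2.png

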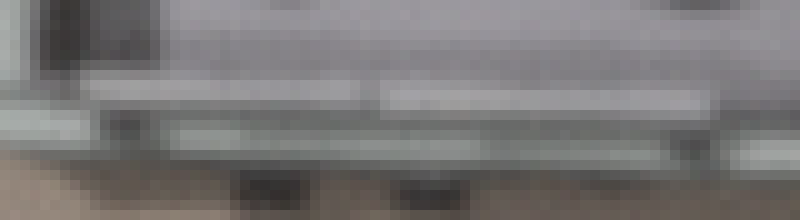

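View pics/cs2.png

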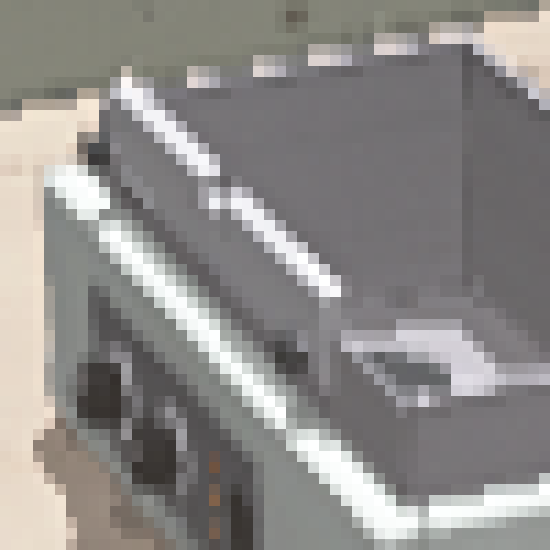

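Largest basket: grip at ≈(0.433,-0.2245), yaw ≈-19°, top at 0.121 m. Notch at ≈(0.477,0.152), bath yaw ≈-3.5°. Next I work out the first move with a helper.

```bash
cat >> h.py <<'E'
def need(xyz,yaw):
    """tool shift/turn needed so the TCP is at xyz, pointing down, tool x at yaw deg"""
    s=sensors.observe(); M=qm(s["tcp_rot"]); y=np.radians(yaw)
    T=np.array([[np.cos(y),np.sin(y),0],[np.sin(y),-np.cos(y),0],[0,0,-1]])
    print("t",round(s["t"],2),"tcp",np.round(s["eef_pos"],4),"F",np.round(s["wrist_force"],2),"Tq",np.round(s["torque"],2),"w",round(s["grip_width"],4))
    print("shift",np.round(M.T@(np.array(xyz)-s["eef_pos"]),4),"turn",np.round(np.degrees(R.from_matrix(M.T@T).as_rotvec()),2))
E
python3 -c "
from h import *
need([.433,-.2245,.40],-19)"
```

```text
t 1.4 tcp [0.2464 0.5196 0.4047] F [-0.82  0.85 -0.61] Tq [-0.01  0.02  0.04] w 0.0853
shift [-0.5923  0.4875  0.0047] turn [ 0.    0.   83.63]
```

```bash
python3 -m pendant '[{"x":-0.037,"y":0.030,"z":0,"az":8,"gripper":1},{"x":-0.074,"y":0.061,"z":0,"az":16,"gripper":0.2},{"x":-0.111,"y":0.091,"z":0,"az":24,"gripper":0.2},{"x":-0.148,"y":0.122,"z":0,"az":32,"gripper":0.2},{"x":-0.185,"y":0.152,"z":0,"az":40,"gripper":0.2},{"x":-0.222,"y":0.183,"z":0,"az":48,"gripper":0.2},{"x":-0.259,"y":0.213,"z":0,"az":56,"gripper":0.2},{"x":-0.296,"y":0.244,"z":0,"az":64,"gripper":0.2}]'; python3 -c "
from h import *
need([.433,-.2245,.40],-19)"
```

```text
t 1.4 tcp [0.2464 0.5196 0.4047] F [-0.82  0.85 -0.61] Tq [-0.01  0.02  0.04] w 0.0853
shift [-0.5923  0.4875  0.0047] turn [ 0.    0.   83.63]$[0]: bad value
```

```bash
python3 -m pendant '[{"x":-0.037,"y":0.030,"z":0.0,"ax":0.0,"ay":0.0,"az":8.0,"gripper":0.2},{"x":-0.074,"y":0.061,"z":0,"ax":0,"ay":0,"az":16,"gripper":0.2},{"x":-0.111,"y":0.091,"z":0,"ax":0,"ay":0,"az":24,"gripper":0.2},{"x":-0.148,"y":0.122,"z":0,"ax":0,"ay":0,"az":32,"gripper":0.2},{"x":-0.185,"y":0.152,"z":0,"ax":0,"ay":0,"az":40,"gripper":0.2},{"x":-0.222,"y":0.183,"z":0,"ax":0,"ay":0,"az":48,"gripper":0.2},{"x":-0.259,"y":0.213,"z":0,"ax":0,"ay":0,"az":56,"gripper":0.2},{"x":-0.296,"y":0.244,"z":0,"ax":0,"ay":0,"az":64,"gripper":0.2}]'; python3 -c "
from h import *
need([.433,-.2245,.40],-19)"
```

```text
t: 2.2
eef_pos: [0.3398, 0.1459, 0.4051]
tcp_rot: [-0.0, 1.0, 0.003, 0.001]
wrist_force: [1.6, -0.3, 0.6]
grip_width: 0.0512
t 2.2 tcp [0.3398 0.1459 0.4051] F [ 1.59 -0.29  0.57] Tq [-0.02 -0.05 -0.02] w 0.0512
shift [0.091  0.371  0.0051] turn [-0.02 -0.08 19.34]
```

```bash
python3 -m pendant '[{"x":0.011,"y":0.046,"z":0,"ax":0,"ay":0,"az":3,"gripper":0.2},{"x":0.023,"y":0.093,"z":0,"ax":0,"ay":0,"az":6,"gripper":0.2},{"x":0.034,"y":0.139,"z":0,"ax":0,"ay":0,"az":9,"gripper":0.2},{"x":0.046,"y":0.186,"z":0,"ax":0,"ay":0,"az":12,"gripper":0.2},{"x":0.057,"y":0.232,"z":0,"ax":0,"ay":0,"az":15,"gripper":0.2},{"x":0.068,"y":0.278,"z":0,"ax":0,"ay":0,"az":18,"gripper":0.2},{"x":0.080,"y":0.325,"z":0.01,"ax":0,"ay":0,"az":19.3,"gripper":0.2},{"x":0.091,"y":0.371,"z":0.02,"ax":0,"ay":0,"az":19.3,"gripper":0.2}]'; python3 -m pendant '[{"x":0,"y":0,"z":0.03,"ax":0,"ay":0,"az":0,"gripper":0.2},{"x":0,"y":0,"z":0.03,"ax":0,"ay":0,"az":0,"gripper":0.2}]'
python3 - <<'E'
from h import *
need([.433,-.2245,.265],-19)
f=grab_frame("side"); save("s1.png",cv2.resize(f["color"][150:310,290:440],None,fx=5,fy=5,interpolation=cv2.INTER_CUBIC)[:600]) ;save("s1.png",cv2.resize(f["color"][185:305,290:440],None,fx=5,fy=5,interpolation=cv2.INTER_CUBIC))
c=cloud(f)
m=(c[...,2]>.09)&(c[...,2]<.135)&(abs(c[...,0]-.432)<.04)&(abs(c[...,1]+.222)<.04)
P=c[m];print("grip",len(P),P.mean(0),cv2.minAreaRect(P[:,:2].astype(np.float32)))
E
```

```text
t: 3.0
eef_pos: [0.4353, -0.2248, 0.385]
tcp_rot: [0.0, 0.987, -0.163, 0.001]
wrist_force: [1.2, 0.8, -0.5]
grip_width: 0.0509
t: 3.2
eef_pos: [0.4338, -0.2227, 0.351]
tcp_rot: [-0.002, 0.987, -0.163, -0.003]
wrist_force: [-0.2, 1.4, -0.3]
grip_width: 0.0512
t 3.2 tcp [ 0.4338 -0.2227  0.351 ] F [-0.16  1.36 -0.32] Tq [ 0.06  0.02 -0.03] w 0.0512
shift [0.0004 0.0022 0.086 ] turn [-0.17  0.41  0.19]
grip 90 [ 0.4289637  -0.23105891  0.10853863] ((0.43156707286834717, -0.22601506114006042), (0.033743470907211304, 0.013797042891383171), 69.79450225830078)
```

View pics/s1.png

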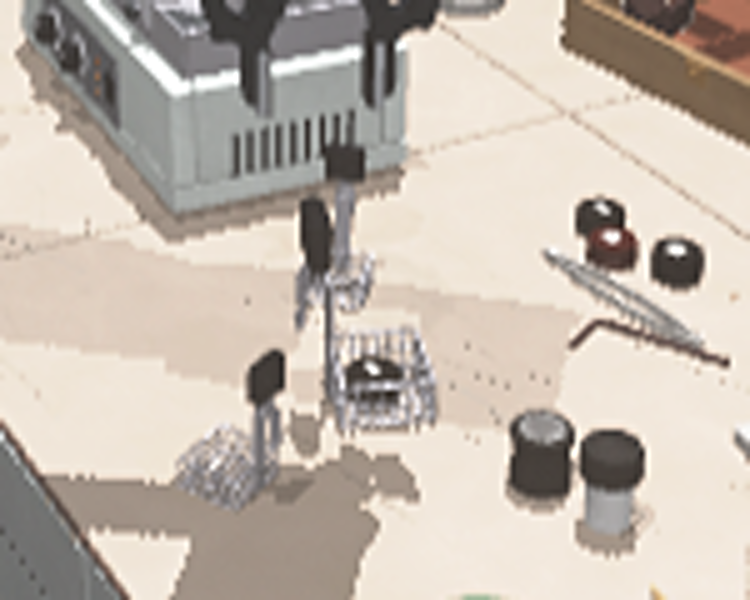

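The fingers, at crop (255,95) and (380,90), straddle the grip at (315,235) as seen from the side. I'll go down, check and close.

```bash
python3 -m pendant '[{"x":0,"y":0.002,"z":0.025,"ax":0,"ay":0,"az":0,"gripper":0.2},{"x":0,"y":0.002,"z":0.05,"ax":0,"ay":0,"az":0,"gripper":0.2},{"x":0,"y":0.002,"z":0.07,"ax":0,"ay":0,"az":0,"gripper":0.2},{"x":0,"y":0.002,"z":0.085,"ax":0,"ay":0,"az":0,"gripper":0.2},{"x":0,"y":0.002,"z":0.085,"ax":0,"ay":0,"az":0,"gripper":0.2}]'
python3 - <<'E'
from h import *
need([.433,-.2245,.265],-19)
f=grab_frame("side"); save("s2.png",cv2.resize(f["color"][185:305,290:440],None,fx=5,fy=5,interpolation=cv2.INTER_CUBIC))
E
```

```text
t: 3.75
eef_pos: [0.4342, -0.2229, 0.2693]
tcp_rot: [-0.001, 0.987, -0.161, -0.001]
wrist_force: [0.8, 0.1, 0.8]
grip_width: 0.0512
t 3.75 tcp [ 0.4342 -0.2229  0.2693] F [0.76 0.14 0.83] Tq [ 0.03 -0.01 -0.05] w 0.0512
shift [-0.0006  0.0019  0.0043] turn [-0.06  0.12  0.42]
```

View pics/s2.png

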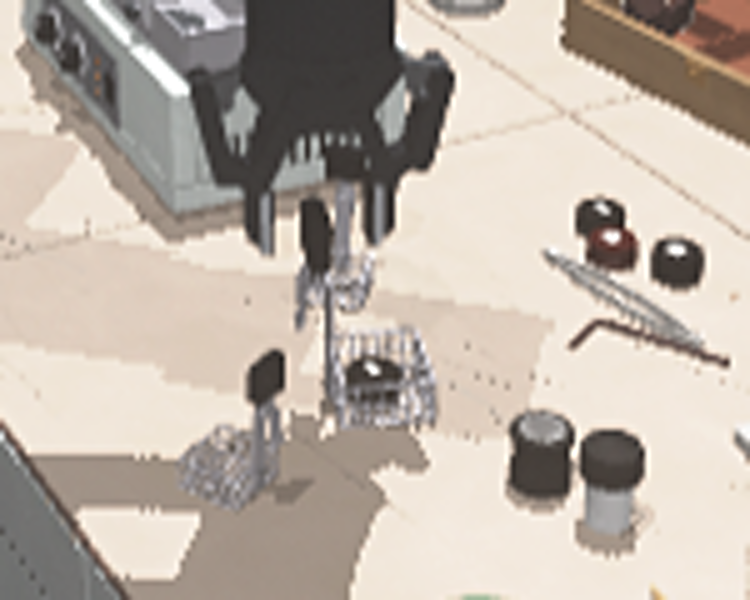

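The fingers at crop (262,225) and (378,215) bracket the grip at (315,235). I'll go 4 mm lower, then close.

```bash
python3 -m pendant '[{"x":-0.001,"y":0.001,"z":0.004,"ax":0,"ay":0,"az":0,"gripper":0.2},{"x":-0.001,"y":0.001,"z":0.004,"ax":0,"ay":0,"az":0,"gripper":-0.3},{"x":-0.001,"y":0.001,"z":0.004,"ax":0,"ay":0,"az":0,"gripper":-0.6},{"x":-0.001,"y":0.001,"z":0.004,"ax":0,"ay":0,"az":0,"gripper":-1},{"x":-0.001,"y":0.001,"z":0.004,"ax":0,"ay":0,"az":0,"gripper":-1},{"x":-0.001,"y":0.001,"z":0.004,"ax":0,"ay":0,"az":0,"gripper":-1},{"x":-0.001,"y":0.001,"z":0.004,"ax":0,"ay":0,"az":0,"gripper":-1}]'
python3 - <<'E'
from h import *
need([.433,-.2245,.265],-19)
f=grab_frame("side"); save("s3.png",cv2.resize(f["color"][185:305,290:440],None,fx=5,fy=5,interpolation=cv2.INTER_CUBIC))
E
```

```text
t: 4.5
eef_pos: [0.4332, -0.225, 0.266]
tcp_rot: [0.0, 0.987, -0.162, -0.0]
wrist_force: [-2.0, 1.3, 5.6]
grip_width: 0.0118
t 4.5 tcp [ 0.4332 -0.225   0.266 ] F [-2.02  1.28  5.57] Tq [0.19 0.26 0.02] w 0.0118
shift [-0.0003 -0.0004  0.001 ] turn [0.01 0.   0.33]
```

View pics/s3.png

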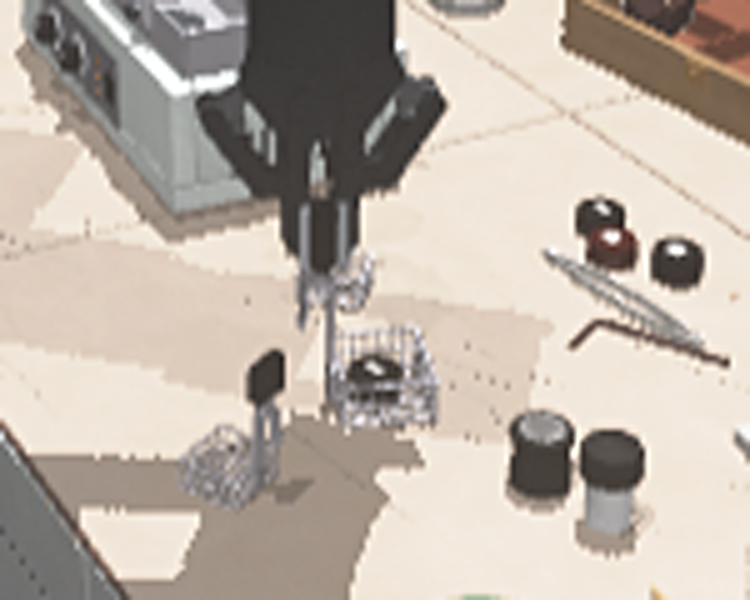

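It holds the grip, with width 11.8 mm and the pads upright along the grip at (320,235). Now lift gently.

```bash
python3 -m pendant '[{"x":0,"y":0,"z":-0.01,"ax":0,"ay":0,"az":0,"gripper":-1},{"x":0,"y":0,"z":-0.03,"ax":0,"ay":0,"az":0,"gripper":-1},{"x":0,"y":0,"z":-0.055,"ax":0,"ay":0,"az":0,"gripper":-1},{"x":0,"y":0,"z":-0.08,"ax":0,"ay":0,"az":0,"gripper":-1},{"x":0,"y":0,"z":-0.11,"ax":0,"ay":0,"az":0,"gripper":-1},{"x":0,"y":0,"z":-0.14,"ax":0,"ay":0,"az":0,"gripper":-1},{"x":0,"y":0,"z":-0.16,"ax":0,"ay":0,"az":0,"gripper":-1},{"x":0,"y":0,"z":-0.174,"ax":0,"ay":0,"az":0,"gripper":-1}]'
python3 - <<'E'
from h import *
need([.477,.152,.44],-3.5)
f=grab_frame("side"); save("s4.png",cv2.resize(f["color"][165:285,290:440],None,fx=5,fy=5,interpolation=cv2.INTER_CUBIC))
need([.477,.152,.44],-3.5)
c=cloud(f)
m=(c[...,2]>.18)&(c[...,2]<.215)&(abs(c[...,0]-.468)<.06)&(abs(c[...,1]+.235)<.06)
P=c[m];print("cup",len(P),P.mean(0),cv2.minAreaRect(P[:,:2].astype(np.float32)))
for n in ["grip","hook_seat","basket","specimen"]: print(n,[(round(r["p"],2),np.round(r["xyz"],3).tolist()) for r in nets.mark_of("side",n)[:4]])
E
```

```text
t: 5.35
eef_pos: [0.4332, -0.2249, 0.4417]
tcp_rot: [0.001, 0.987, -0.162, 0.001]
wrist_force: [-0.4, -0.7, -3.3]
grip_width: 0.0117
t 5.35 tcp [ 0.4332 -0.2249  0.4417] F [-0.38 -0.67 -3.35] Tq [-0.05  0.06  0.05] w 0.0117
shift [-0.0792 -0.3711  0.0012] turn [  0.06  -0.11 -15.17]
t 5.4 tcp [ 0.4336 -0.2252  0.4434] F [ 0.21  0.13 -0.77] Tq [-0.   -0.04  0.01] w 0.0122
shift [-0.0796 -0.3713  0.0024] turn [  0.13  -0.24 -15.16]
cup 244 [ 0.46406056 -0.23919914  0.19238077] ((0.4656689167022705, -0.23485934734344482), (0.06100524216890335, 0.05612152814865112), 72.16061401367188)
grip [(0.78, [0.433, -0.22, 0.282]), (0.53, [0.512, -0.107, 0.074])]
hook_seat [(0.95, [0.434, -0.232, 0.249]), (0.85, [0.37, -0.291, 0.052]), (0.79, [0.514, -0.106, 0.051])]
basket [(0.74, [0.47, -0.232, 0.176]), (0.74, [0.498, -0.125, 0.006]), (0.59, [0.358, -0.265, -0.001])]
specimen [(0.54, [0.466, -0.234, 0.182])]
```

View pics/s4.png

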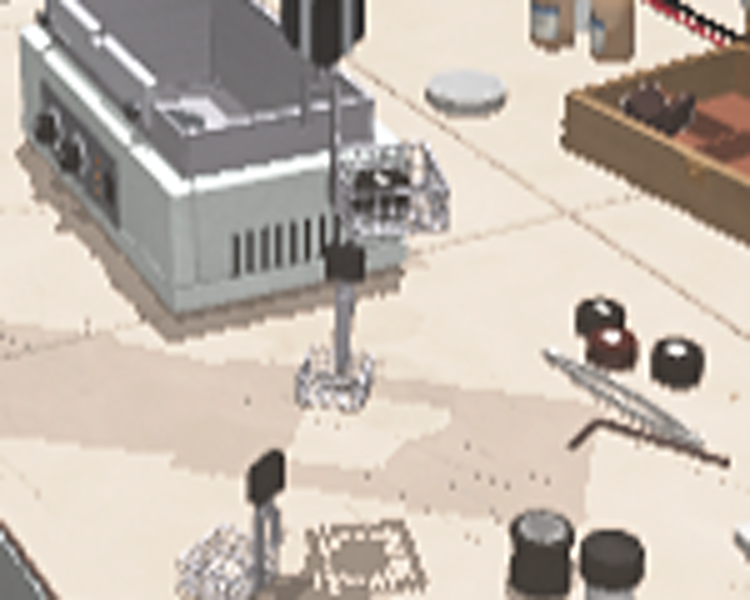

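The basket is up with the specimen in the cup, seen at crop (385,180), and the neighbours are undisturbed. Now carry it to above the saddle.

```bash
python3 -m pendant '[{"x":-0.003,"y":-0.015,"z":0,"ax":0,"ay":0,"az":0,"gripper":-1},{"x":-0.010,"y":-0.045,"z":0,"ax":0,"ay":0,"az":-2,"gripper":-1},{"x":-0.018,"y":-0.085,"z":0,"ax":0,"ay":0,"az":-4,"gripper":-1},{"x":-0.027,"y":-0.125,"z":0,"ax":0,"ay":0,"az":-6,"gripper":-1},{"x":-0.036,"y":-0.165,"z":0,"ax":0,"ay":0,"az":-8,"gripper":-1},{"x":-0.044,"y":-0.205,"z":0,"ax":0,"ay":0,"az":-10,"gripper":-1},{"x":-0.053,"y":-0.245,"z":0,"ax":0,"ay":0,"az":-12,"gripper":-1},{"x":-0.061,"y":-0.285,"z":0,"ax":0,"ay":0,"az":-14,"gripper":-1}]'; python3 -c "
from h import *
need([.478,.152,.44],-3.5)"
```

```text
t: 6.4
eef_pos: [0.4658, 0.067, 0.4386]
tcp_rot: [-0.0, 0.999, -0.04, -0.001]
wrist_force: [0.9, -0.2, -2.7]
grip_width: 0.0118
t 6.4 tcp [0.4658 0.067  0.4386] F [ 0.93 -0.16 -2.69] Tq [ 0.02 -0.04  0.04] w 0.0118
shift [ 0.0054 -0.0857 -0.0014] turn [-0.02  0.11 -1.07]
```

```bash
python3 -m pendant '[{"x":0.002,"y":-0.03,"z":0,"ax":0,"ay":0,"az":-0.5,"gripper":-1},{"x":0.004,"y":-0.055,"z":0,"ax":0,"ay":0,"az":-1,"gripper":-1},{"x":0.005,"y":-0.075,"z":0,"ax":0,"ay":0,"az":-1,"gripper":-1},{"x":0.0055,"y":-0.086,"z":0,"ax":0,"ay":0,"az":-1,"gripper":-1},{"x":0.0055,"y":-0.086,"z":0,"ax":0,"ay":0,"az":-1,"gripper":-1},{"x":0.0055,"y":-0.086,"z":0,"ax":0,"ay":0,"az":-1,"gripper":-1}]'
python3 - <<'E'
from h import *
need([.478,.152,.43],-3.5)
for n in ("side","top"):
    f=grab_frame(n); np.savez(n+"5.npz",**f)
    print([ (round(r["p"],2),np.round(r["xyz"],3).tolist()) for k in ("hook_seat","saddle_line","rim_mid") for r in nets.mark_of(n,k)[:1]])
    if n=="side": save("s5.png",cv2.resize(f["color"][110:230,270:400],None,fx=5,fy=5,interpolation=cv2.INTER_CUBIC))
    else: save("t5.png",cv2.resize(f["color"][140:240,220:340],None,fx=5,fy=5,interpolation=cv2.INTER_CUBIC))
E
```

```text
t: 7.0
eef_pos: [0.4788, 0.1497, 0.4391]
tcp_rot: [0.0, 0.999, -0.032, -0.001]
wrist_force: [0.0, 0.4, -1.8]
grip_width: 0.0118
t 7.0 tcp [0.4788 0.1497 0.4391] F [ 0.05  0.44 -1.76] Tq [ 0.02  0.02 -0.01] w 0.0118
shift [-0.001  -0.0023  0.0091] turn [ 0.04  0.07 -0.15]
[(0.76, [0.48, 0.149, 0.246]), (0.96, [0.474, 0.137, 0.136]), (0.92, [0.48, 0.141, 0.122])]
[(0.67, [0.521, -0.106, 0.05]), (0.61, [0.474, 0.139, 0.133]), (0.85, [0.477, 0.139, 0.119])]
```

View pics/s5.png

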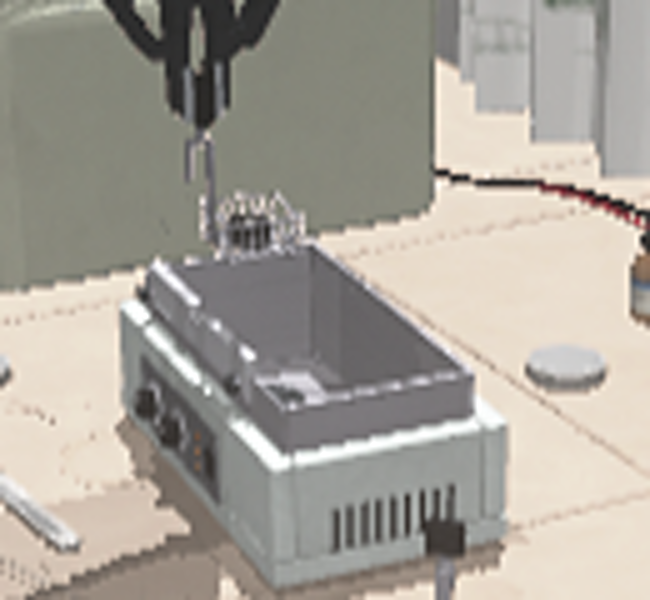

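View pics/t5.png

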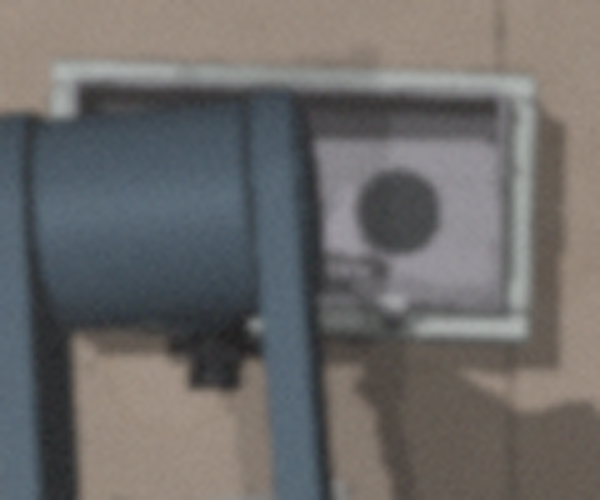

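The hook, at side crop (200,140), is over the saddle and the cup is on the tank side. I'll lower it until the lip is just above the saddle, then look again.

```bash
python3 -m pendant '[{"x":0,"y":-0.002,"z":0.015,"ax":0,"ay":0,"az":0,"gripper":-1},{"x":0,"y":-0.002,"z":0.035,"ax":0,"ay":0,"az":0,"gripper":-1},{"x":0,"y":-0.002,"z":0.055,"ax":0,"ay":0,"az":0,"gripper":-1},{"x":0,"y":-0.002,"z":0.068,"ax":0,"ay":0,"az":0,"gripper":-1},{"x":0,"y":-0.002,"z":0.074,"ax":0,"ay":0,"az":0,"gripper":-1},{"x":0,"y":-0.002,"z":0.074,"ax":0,"ay":0,"az":0,"gripper":-1}]'
python3 - <<'E'
from h import *
need([.478,.152,.357],-3.5)
f=grab_frame("side"); np.savez("side6.npz",**f)
save("s6.png",cv2.resize(f["color"][125:205,280:380],None,fx=7,fy=7,interpolation=cv2.INTER_CUBIC))
for z in (.191,.216): 
    s=sensors.observe()["eef_pos"]
    for dx in (-6,6): print(z,dx,np.round(w2px(f,s+np.array([dx*1e-3,0,-z])),1))
for x in (.474,.482): print("saddle@152",x,np.round(w2px(f,[x,.152,.126]),1),np.round(w2px(f,[x-.0006,.1435,.133]),1),np.round(w2px(f,[x+.0006,.1605,.133]),1))
print([ (round(r["p"],2),np.round(r["xyz"],3).tolist()) for k in ("hook_seat","saddle_line","rim_mid") for r in nets.mark_of("side",k)[:1]])
E
```

```text
t: 8.0
eef_pos: [0.4791, 0.1518, 0.3651]
tcp_rot: [0.0, 0.999, -0.032, -0.001]
wrist_force: [-0.0, 0.6, -2.4]
grip_width: 0.0119
t 8.0 tcp [0.4791 0.1518 0.3651] F [-0.03  0.61 -2.4 ] Tq [ 0.04  0.1  -0.01] w 0.0119
shift [-0.0011 -0.0002  0.0081] turn [ 0.01  0.08 -0.18]
0.191 -6 [308.5 159.4]
0.191 6 [311.8 158.8]
0.216 -6 [308.8 166.5]
0.216 6 [312.1 165.8]
saddle@152 0.474 [309.2 173.1] [310. 172.] [308.2 170.3]
saddle@152 0.482 [311.3 172.7] [312.2 171.6] [310.4 169.8]
[(0.74, [0.477, 0.15, 0.174]), (0.81, [0.474, 0.14, 0.135]), (0.58, [0.479, 0.134, 0.122])]
```

View pics/s6.png

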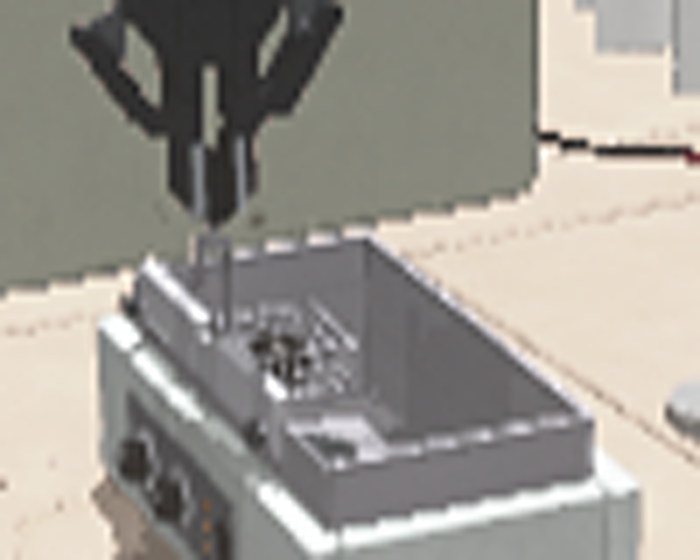

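The cup is in the tank. Lip and strap sit at crop x≈197 and 224, as predicted from the TCP. Next I measure how far the saddle's bright top lies sideways of the hook in this view.

Run:
```python
from h import *
s=dict(np.load("side0.npz"))
g=cv2.cvtColor(s["color"],cv2.COLOR_RGB2GRAY).astype(int)
for v in range(161,184): print(v,g[v,298:326].tolist())
for y in (.06,.09,.12,.135,.152,.17,.2,.24):
    print(y,[np.round(w2px(s,[.478+.061*(y-.151)+dx,y,.133]),1).tolist() for dx in (-.004,.004)])
```

```text
161 [131, 129, 121, 182, 132, 121, 126, 120, 121, 181, 163, 147, 123, 123, 126, 214, 197, 175, 132, 120, 120, 108, 105, 99, 101, 112, 111, 112]
162 [120, 118, 155, 248, 171, 150, 120, 114, 119, 216, 197, 168, 128, 122, 121, 113, 107, 101, 104, 113, 112, 113, 113, 114, 113, 115, 114, 114]
163 [166, 135, 191, 244, 245, 202, 123, 120, 121, 111, 106, 103, 105, 115, 115, 115, 115, 115, 116, 116, 115, 115, 115, 116, 113, 114, 114, 114]
164 [234, 162, 117, 188, 243, 218, 163, 110, 112, 115, 116, 116, 117, 116, 116, 116, 116, 117, 115, 116, 115, 115, 115, 114, 115, 113, 112, 114]
165 [232, 106, 118, 115, 188, 243, 243, 171, 111, 115, 118, 118, 117, 117, 117, 118, 117, 117, 115, 115, 114, 116, 115, 114, 114, 114, 113, 112]
166 [218, 105, 117, 115, 117, 185, 242, 243, 172, 112, 114, 117, 117, 116, 117, 116, 117, 115, 115, 115, 115, 115, 115, 113, 113, 113, 112, 111]
167 [146, 95, 124, 122, 119, 118, 185, 242, 243, 174, 111, 115, 116, 116, 118, 117, 115, 116, 114, 113, 114, 115, 113, 113, 113, 113, 114, 114]
168 [75, 76, 136, 123, 122, 120, 117, 183, 241, 244, 175, 111, 113, 115, 115, 115, 116,
[... 1804 characters left out ...]
98, 245, 252, 215, 166, 124, 95, 104, 118, 125, 125, 124, 123, 123, 119, 154, 239, 249, 136, 117, 120, 119, 114]
182 [92, 87, 126, 136, 131, 125, 203, 246, 252, 214, 165, 126, 97, 105, 120, 125, 125, 125, 124, 122, 119, 161, 139, 121, 120, 129, 126, 115]
183 [93, 80, 94, 127, 134, 130, 125, 205, 246, 252, 214, 163, 119, 95, 105, 121, 125, 126, 125, 124, 121, 140, 141, 128, 127, 127, 127, 127]
0.06 [[319.3, 181.2], [321.6, 180.7]]
0.09 [[315.8, 177.8], [318.1, 177.3]]
0.12 [[312.5, 174.5], [314.7, 174.1]]
0.135 [[310.9, 172.9], [313.1, 172.5]]
0.152 [[309.1, 171.1], [311.3, 170.7]]
0.17 [[307.2, 169.3], [309.4, 168.9]]
0.2 [[304.2, 166.3], [306.4, 165.9]]
0.24 [[300.3, 162.5], [302.4, 162.1]]
```

Run:
```python
from h import *
s=dict(np.load("side6.npz"))
g=cv2.cvtColor(s["color"],cv2.COLOR_RGB2GRAY).astype(int)
for v in range(156,178): print(v,g[v,300:320].tolist())
p=np.array([.4791,.1518,.3651])
for z in (.199,.206,.211,.216,.221): print(z,[np.round(w2px(s,p+np.array([dx*1e-3,-.007,-z])),1).tolist() for dx in (-8.5,-6,6,8.5)])
```

```text
156 [133, 133, 135, 122, 134, 135, 136, 126, 118, 94, 47, 62, 84, 139, 137, 125, 93, 104, 132, 134]
157 [134, 135, 135, 135, 135, 134, 134, 135, 137, 136, 81, 109, 139, 136, 136, 126, 113, 125, 135, 135]
158 [135, 135, 135, 135, 134, 132, 133, 151, 125, 122, 116, 128, 129, 136, 135, 135, 133, 128, 125, 125]
159 [134, 134, 135, 135, 136, 133, 133, 172, 102, 105, 114, 110, 110, 131, 128, 127, 125, 120, 173, 176]
160 [134, 131, 138, 134, 135, 133, 132, 163, 103, 119, 116, 127, 103, 148, 170, 154, 133, 128, 219, 218]
161 [124, 186, 135, 125, 128, 123, 126, 173, 100, 136, 128, 124, 81, 165, 203, 180, 135, 123, 123, 109]
162 [159, 251, 176, 154, 124, 116, 124, 154, 100, 145, 134, 112, 82, 116, 110, 103, 105, 116, 115, 116]
163 [196, 247, 248, 207, 127, 124, 127, 105, 101, 105, 110, 107, 87, 119, 118, 119, 118, 119, 118, 118]
164 [121, 193, 246, 223, 167, 113, 117, 108, 97, 112, 121, 110, 95, 119, 120, 120, 119, 120, 117, 118]
165 [122, 118, 192, 246, 247, 178, 115, 102, 95, 114, 122, 115, 95, 120, 120, 119, 119, 118, 118, 119]
166 [121, 118, 120, 191, 246, 240, 161, 100, 113, 119, 121, 115
[... 823 characters left out ...]
9, 164, 156, 170, 117, 48, 48, 71, 152]
175 [229, 179, 138, 100, 99, 113, 119, 127, 118, 118, 119, 128, 147, 162, 153, 155, 81, 80, 91, 112]
176 [255, 227, 178, 139, 99, 100, 114, 127, 119, 120, 118, 127, 127, 147, 162, 155, 131, 100, 137, 89]
177 [242, 255, 225, 175, 136, 97, 100, 120, 119, 120, 119, 127, 128, 127, 148, 160, 136, 83, 108, 41]
0.199 [[308.7, 162.8], [309.4, 162.6], [312.7, 162.0], [313.4, 161.9]]
0.206 [[308.8, 164.8], [309.5, 164.6], [312.8, 164.0], [313.5, 163.8]]
0.211 [[308.8, 166.2], [309.5, 166.0], [312.8, 165.4], [313.5, 165.2]]
0.216 [[308.9, 167.6], [309.6, 167.4], [312.9, 166.8], [313.5, 166.6]]
0.221 [[308.9, 169.0], [309.6, 168.8], [312.9, 168.2], [313.6, 168.0]]
```

The side view puts the hook ~0.9 mm to +x of the saddle's centre line, inside the ±2 mm slot play, so I correct by -0.8 mm. Lower past the lip in small rows, watching the force.

```bash
python3 -m pendant '[{"x":-0.0008,"y":0,"z":0.002,"ax":0,"ay":0,"az":0,"gripper":-1},{"x":-0.0008,"y":0,"z":0.006,"ax":0,"ay":0,"az":0,"gripper":-1},{"x":-0.0008,"y":0,"z":0.010,"ax":0,"ay":0,"az":0,"gripper":-1},{"x":-0.0008,"y":0,"z":0.013,"ax":0,"ay":0,"az":0,"gripper":-1}]';python3 -m pendant '[{"x":0,"y":0,"z":0.002,"ax":0,"ay":0,"az":0,"gripper":-1},{"x":0,"y":0,"z":0.004,"ax":0,"ay":0,"az":0,"gripper":-1}]';python3 -m pendant '[{"x":0,"y":0,"z":0.002,"ax":0,"ay":0,"az":0,"gripper":-1},{"x":0,"y":0,"z":0.004,"ax":0,"ay":0,"az":0,"gripper":-1}]'
```

```text
t: 8.6
eef_pos: [0.4783, 0.1519, 0.3522]
tcp_rot: [0.0, 0.999, -0.032, -0.0]
wrist_force: [-0.5, 0.7, -2.3]
grip_width: 0.0122
t: 8.8
eef_pos: [0.4784, 0.1519, 0.3484]
tcp_rot: [0.0, 0.999, -0.032, -0.0]
wrist_force: [0.2, 0.2, -1.5]
grip_width: 0.0122
t: 9.0
eef_pos: [0.4785, 0.1519, 0.3446]
tcp_rot: [-0.0, 0.999, -0.032, 0.0]
wrist_force: [-0.1, 0.8, -2.2]
grip_width: 0.0123
```

```bash
python3 -m pendant '[{"x":0,"y":0,"z":0.003,"ax":0,"ay":0,"az":0,"gripper":-1},{"x":0,"y":0,"z":0.006,"ax":0,"ay":0,"az":0,"gripper":-1},{"x":0,"y":0,"z":0.006,"ax":0,"ay":0,"az":0,"gripper":-1}]'
python3 - <<'E'
from h import *
f=grab_frame("side"); np.savez("side7.npz",**f)
save("s7.png",cv2.resize(f["color"][145:195,290:340],None,fx=11,fy=11,interpolation=cv2.INTER_NEAREST))
need([.478,.152,.33],-3.5)
E
```

```text
t: 9.3
eef_pos: [0.4782, 0.1519, 0.3381]
tcp_rot: [0.0, 0.999, -0.032, -0.0]
wrist_force: [0.3, 0.2, -1.3]
grip_width: 0.0124
t 9.35 tcp [0.4783 0.1519 0.3384] F [ 0.46  0.21 -0.93] Tq [-0.    0.04 -0.01] w 0.0122
shift [-0.0003 -0.0001  0.0084] turn [ 0.    0.03 -0.17]
```

View pics/s7.png

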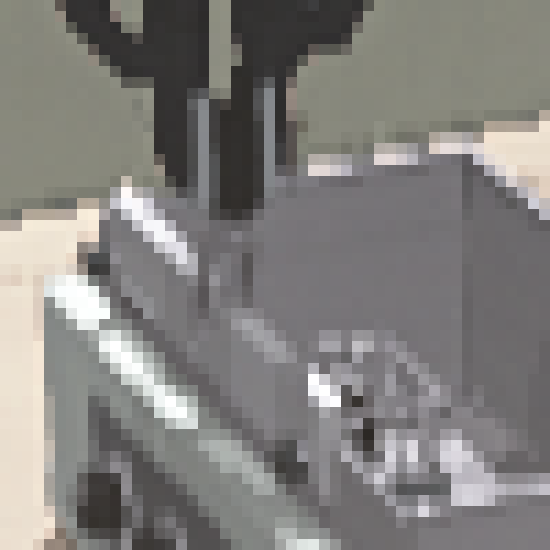

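The lip (203,290) is outside the saddle, the strap (245,270) is inside, and there is no contact force. Next comes the gentle descent to feel for the top (TCP 0.324) or the notch (0.317).

```bash
python3 -m pendant '[{"x":0,"y":0,"z":0.003,"ax":0,"ay":0,"az":0,"gripper":-1},{"x":0,"y":0,"z":0.006,"ax":0,"ay":0,"az":0,"gripper":-1},{"x":0,"y":0,"z":0.009,"ax":0,"ay":0,"az":0,"gripper":-1},{"x":0,"y":0,"z":0.011,"ax":0,"ay":0,"az":0,"gripper":-1}]';for i in 1 ; do python3 -m pendant '[{"x":0,"y":0,"z":0.001,"ax":0,"ay":0,"az":0,"gripper":-1}]'; done; python3 -c "
from h import *
need([.478,.152,.324],-3.5)"
```

```text
t: 9.75
eef_pos: [0.4783, 0.1519, 0.3273]
tcp_rot: [0.0, 0.999, -0.032, -0.0]
wrist_force: [-0.1, 0.4, -1.8]
grip_width: 0.0118
t: 9.85
eef_pos: [0.4783, 0.1519, 0.3263]
tcp_rot: [0.0, 0.999, -0.032, -0.0]
wrist_force: [0.2, 0.1, -1.4]
grip_width: 0.0121
t 9.85 tcp [0.4783 0.1519 0.3263] F [ 0.2   0.07 -1.37] Tq [-0.03  0.01 -0.02] w 0.0121
shift [-0.0003 -0.0001  0.0023] turn [ 0.    0.03 -0.17]
```

```bash
python3 -m pendant '[{"x":0,"y":0,"z":0.0005,"ax":0,"ay":0,"az":0,"gripper":-1},{"x":0,"y":0,"z":0.001,"ax":0,"ay":0,"az":0,"gripper":-1}]'
```

```text
t: 10.05
eef_pos: [0.4785, 0.1519, 0.3257]
tcp_rot: [0.0, 0.999, -0.032, 0.0]
wrist_force: [-0.9, -0.1, -1.9]
grip_width: 0.012
```

```bash
python3 -m pendant '[{"x":0,"y":0,"z":0.0005,"ax":0,"ay":0,"az":0,"gripper":-1},{"x":0,"y":0,"z":0.001,"ax":0,"ay":0,"az":0,"gripper":-1}]'
```

```text
t: 10.25
eef_pos: [0.4785, 0.1519, 0.3247]
tcp_rot: [-0.0, 0.999, -0.032, 0.0]
wrist_force: [-0.2, 0.7, -1.9]
grip_width: 0.0121
```

```bash
python3 -m pendant '[{"x":0,"y":0,"z":0.0005,"ax":0,"ay":0,"az":0,"gripper":-1},{"x":0,"y":0,"z":0.001,"ax":0,"ay":0,"az":0,"gripper":-1}]'
```

```text
t: 10.45
eef_pos: [0.4784, 0.1519, 0.3237]
tcp_rot: [0.0, 0.999, -0.032, 0.0]
wrist_force: [0.2, -0.4, -1.6]
grip_width: 0.0119
```

```bash
python3 -m pendant '[{"x":0,"y":0,"z":0.0005,"ax":0,"ay":0,"az":0,"gripper":-1},{"x":0,"y":0,"z":0.001,"ax":0,"ay":0,"az":0,"gripper":-1}]'
```

```text
t: 10.65
eef_pos: [0.4786, 0.1519, 0.3231]
tcp_rot: [-0.0, 0.999, -0.032, 0.0]
wrist_force: [-1.6, -0.6, 2.1]
grip_width: 0.0125
```

```bash
python3 -m pendant '[{"x":0,"y":0,"z":0.0005,"ax":0,"ay":0,"az":0,"gripper":-1},{"x":0,"y":0,"z":0.001,"ax":0,"ay":0,"az":0,"gripper":-1}]'
```

```text
t: 10.85
eef_pos: [0.4785, 0.1522, 0.3217]
tcp_rot: [-0.0, 0.999, -0.032, 0.0]
wrist_force: [0.9, 2.4, -0.4]
grip_width: 0.012
```

Light contact at 0.3231, then it sank with a small +y push. It may be on the notch's edge, so I go on carefully.

```bash
python3 -m pendant '[{"x":0,"y":0,"z":0.0005,"ax":0,"ay":0,"az":0,"gripper":-1},{"x":0,"y":0,"z":0.0005,"ax":0,"ay":0,"az":0,"gripper":-1}]'; python3 -c "
from h import *
need([.478,.152,.317],-3.5)"
```

```text
t: 11.05
eef_pos: [0.4784, 0.1522, 0.3211]
tcp_rot: [-0.0, 0.999, -0.032, 0.0]
wrist_force: [0.9, 3.3, -0.6]
grip_width: 0.0121
t 11.05 tcp [0.4784 0.1522 0.3211] F [ 0.91  3.28 -0.6 ] Tq [ 0.7  -0.07 -0.02] w 0.0121
shift [-0.0004  0.0002  0.0041] turn [-0.04 -0.01 -0.17]
```

It is in the notch mouth, pushed +y by the notch's -y wall. I'll shift +1 mm in y (tool y -0.001) and lower.

```bash
python3 -m pendant '[{"x":0,"y":-0.0005,"z":0,"ax":0,"ay":0,"az":0,"gripper":-1},{"x":0,"y":-0.001,"z":0,"ax":0,"ay":0,"az":0,"gripper":-1},{"x":0,"y":-0.001,"z":0.0005,"ax":0,"ay":0,"az":0,"gripper":-1},{"x":0,"y":-0.001,"z":0.001,"ax":0,"ay":0,"az":0,"gripper":-1}]'; python3 -c "
from h import *
need([.478,.152,.317],-3.5)"
```

```text
t: 11.45
eef_pos: [0.4784, 0.1527, 0.3199]
tcp_rot: [0.0, 0.999, -0.032, -0.0]
wrist_force: [-0.2, 0.2, -1.6]
grip_width: 0.0121
t 11.45 tcp [0.4784 0.1527 0.3199] F [-0.2   0.22 -1.59] Tq [-0.01 -0.   -0.02] w 0.0121
shift [-0.0003  0.0007  0.0029] turn [ 0.04  0.03 -0.17]
```

Free now. Lower further in half-millimetre steps.

```bash
python3 -m pendant '[{"x":0,"y":0,"z":0.0005,"ax":0,"ay":0,"az":0,"gripper":-1},{"x":0,"y":0,"z":0.001,"ax":0,"ay":0,"az":0,"gripper":-1}]'
```

```text
t: 11.65
eef_pos: [0.4785, 0.1528, 0.319]
tcp_rot: [0.0, 0.999, -0.032, -0.0]
wrist_force: [-0.4, 0.1, -1.8]
grip_width: 0.0121
```

```bash
python3 -m pendant '[{"x":0,"y":0,"z":0.0005,"ax":0,"ay":0,"az":0,"gripper":-1},{"x":0,"y":0,"z":0.001,"ax":0,"ay":0,"az":0,"gripper":-1}]'
```

```text
t: 11.85
eef_pos: [0.4785, 0.1529, 0.3181]
tcp_rot: [0.0, 0.999, -0.032, -0.0]
wrist_force: [0.9, 0.6, -2.4]
grip_width: 0.0122
```

```bash
python3 -m pendant '[{"x":0,"y":0,"z":0.0005,"ax":0,"ay":0,"az":0,"gripper":-1},{"x":0,"y":0,"z":0.0005,"ax":0,"ay":0,"az":0,"gripper":-1}]'
```

```text
t: 12.05
eef_pos: [0.4785, 0.1529, 0.3176]
tcp_rot: [0.0, 0.999, -0.032, -0.0]
wrist_force: [0.3, 0.3, -2.2]
grip_width: 0.0123
```

```bash
python3 -m pendant '[{"x":0,"y":0,"z":0.0005,"ax":0,"ay":0,"az":0,"gripper":-1},{"x":0,"y":0,"z":0.001,"ax":0,"ay":0,"az":0,"gripper":-1}]'
```

```text
t: 12.25
eef_pos: [0.4785, 0.1529, 0.3167]
tcp_rot: [-0.0, 0.999, -0.032, 0.0]
wrist_force: [0.7, 0.5, 0.4]
grip_width: 0.012
```

```bash
python3 -m pendant '[{"x":0,"y":0,"z":0.0005,"ax":0,"ay":0,"az":0,"gripper":-1},{"x":0,"y":0,"z":0.0005,"ax":0,"ay":0,"az":0,"gripper":-1}]'
```

```text
t: 12.45
eef_pos: [0.4785, 0.1529, 0.3166]
tcp_rot: [0.0, 0.999, -0.032, 0.0]
wrist_force: [-3.1, -0.6, 4.2]
grip_width: 0.012
```

```bash
python3 -m pendant '[{"x":0,"y":0,"z":0.0005,"ax":0,"ay":0,"az":0,"gripper":-1},{"x":0,"y":0,"z":0.0005,"ax":0,"ay":0,"az":0,"gripper":-1}]'
```

```text
t: 12.65
eef_pos: [0.4786, 0.1529, 0.3166]
tcp_rot: [0.0, 0.999, -0.032, 0.0]
wrist_force: [-4.1, -0.7, 8.3]
grip_width: 0.012
```

Bottomed firmly at 0.3166, 6.5 mm below the bar-top contact, which fits the 7 mm notch. Ease off and look before letting go.

```bash
python3 -m pendant '[{"x":0,"y":0,"z":-0.0007,"ax":0,"ay":0,"az":0,"gripper":-1},{"x":0,"y":0,"z":-0.0007,"ax":0,"ay":0,"az":0,"gripper":-1}]'
python3 - <<'E'
from h import *
f=grab_frame("side"); save("s8.png",cv2.resize(f["color"][145:195,290:340],None,fx=11,fy=11,interpolation=cv2.INTER_NEAREST))
need([.478,.152,.317],-3.5)
E
```

```text
t: 12.85
eef_pos: [0.4786, 0.1529, 0.3167]
tcp_rot: [-0.0, 0.999, -0.032, 0.0]
wrist_force: [-2.4, 0.3, 3.2]
grip_width: 0.0121
t 12.9 tcp [0.4786 0.1529 0.3167] F [-2.77  0.62  4.04] Tq [-0.04  0.43  0.03] w 0.012
shift [-0.0005  0.001  -0.0003] turn [-0.   -0.02 -0.17]
```

View pics/s8.png

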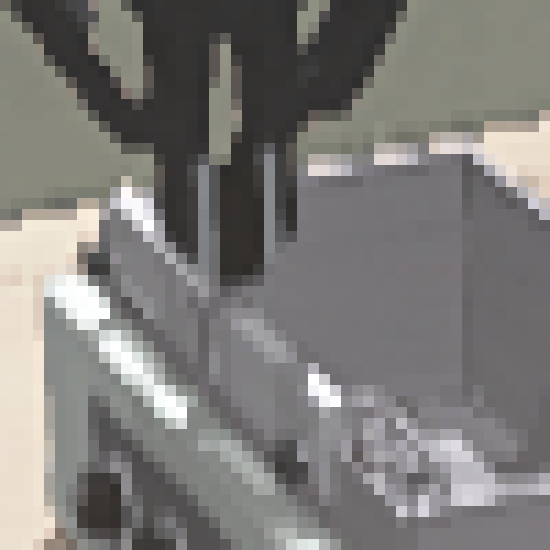

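The hook crown has sunk in at the notch (crop ~(225,290)) and the cup hangs in the tank. Let go gently.

```bash
python3 -m pendant '[{"x":0,"y":0,"z":-0.0003,"ax":0,"ay":0,"az":0,"gripper":-0.6},{"x":0,"y":0,"z":-0.0003,"ax":0,"ay":0,"az":0,"gripper":-0.4},{"x":0,"y":0,"z":-0.0003,"ax":0,"ay":0,"az":0,"gripper":-0.2},{"x":0,"y":0,"z":-0.0003,"ax":0,"ay":0,"az":0,"gripper":0},{"x":0,"y":0,"z":-0.0003,"ax":0,"ay":0,"az":0,"gripper":0},{"x":0,"y":0,"z":-0.0003,"ax":0,"ay":0,"az":0,"gripper":0}]'
python3 - <<'E'
from h import *
f=grab_frame("side"); save("s9.png",cv2.resize(f["color"][145:195,290:340],None,fx=11,fy=11,interpolation=cv2.INTER_NEAREST))
need([.478,.152,.317],-3.5)
E
```

```text
t: 13.5
eef_pos: [0.4785, 0.1529, 0.3166]
tcp_rot: [-0.0, 0.999, -0.032, -0.0]
wrist_force: [0.5, 0.2, 0.1]
grip_width: 0.0428
t 13.55 tcp [0.4785 0.1529 0.3167] F [-0.67  0.01  0.06] Tq [ 0.02 -0.01  0.  ] w 0.0427
shift [-0.0004  0.0009 -0.0003] turn [ 0.    0.   -0.17]
```

View pics/s9.png

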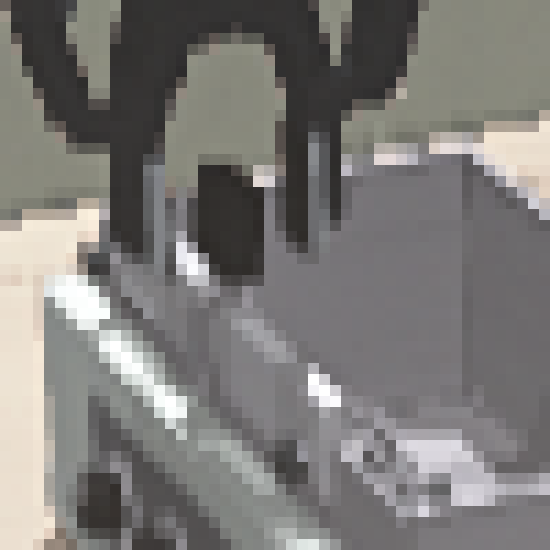

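The fingers are clear of the grip and the basket stays. Back straight up, then away so that both cameras see it.

```bash
python3 -m pendant '[{"x":0,"y":0,"z":-0.01,"ax":0,"ay":0,"az":0,"gripper":0},{"x":0,"y":0,"z":-0.03,"ax":0,"ay":0,"az":0,"gripper":0},{"x":0,"y":0,"z":-0.06,"ax":0,"ay":0,"az":0,"gripper":0},{"x":0,"y":0,"z":-0.1,"ax":0,"ay":0,"az":0,"gripper":0},{"x":0,"y":0,"z":-0.13,"ax":0,"ay":0,"az":0,"gripper":0},{"x":-0.03,"y":-0.03,"z":-0.14,"ax":0,"ay":0,"az":0,"gripper":0},{"x":-0.06,"y":-0.07,"z":-0.14,"ax":0,"ay":0,"az":0,"gripper":0},{"x":-0.09,"y":-0.11,"z":-0.14,"ax":0,"ay":0,"az":0,"gripper":0}]'; python3 -m pendant '[{"x":-0.02,"y":-0.045,"z":0,"ax":0,"ay":0,"az":0,"gripper":0},{"x":-0.04,"y":-0.09,"z":0,"ax":0,"ay":0,"az":0,"gripper":0},{"x":-0.06,"y":-0.13,"z":0,"ax":0,"ay":0,"az":0,"gripper":0},{"x":-0.06,"y":-0.13,"z":0,"ax":0,"ay":0,"az":0,"gripper":0},{"x":-0.06,"y":-0.13,"z":0,"ax":0,"ay":0,"az":0,"gripper":0}]'
python3 - <<'E'
from h import *
for n in ("side","top"):
    f=grab_frame(n); save(n+"10.png",f["color"])
    save(n+"10c.png",cv2.resize(f["color"][140:240,280:400] if n=="side" else f["color"][140:240,220:340],None,fx=6,fy=6,interpolation=cv2.INTER_CUBIC))
    for k in ("grip","hook_seat","basket","specimen"): print(n,k,[(round(r["p"],2),np.round(r["xyz"],3).tolist()) for r in nets.mark_of(n,k)[:4]])
    c=cloud(f); m=(c[...,2]>.137)&(c[...,2]<.2)&(abs(c[...,0]-.478)<.04)&(abs(c[...,1]-.153)<.04)
    P=c[m]
    if len(P): print("grip",len(P),P.mean(0),P.max(0),cv2.minAreaRect(P[:,:2].astype(np.float32)))
need([.478,.152,.317],-3.5)
E
```

```text
t: 14.35
eef_pos: [0.3948, 0.2692, 0.4584]
tcp_rot: [-0.001, 0.999, -0.033, 0.001]
wrist_force: [1.0, 0.2, -0.3]
grip_width: 0.0429
t: 14.85
eef_pos: [0.3434, 0.4028, 0.4572]
tcp_rot: [0.0, 1.0, -0.031, 0.0]
wrist_force: [0.3, -0.1, -0.7]
grip_width: 0.0429
side grip [(0.69, [0.514, -0.104, 0.075]), (0.6, [0.478, 0.154, 0.159]), (0.6, [0.371, -0.287, 0.074]), (0.17, [0.541, 0.137, -0.0])]
side hook_seat [(0.7, [0.514, -0.102, 0.052]), (0.53, [0.475, 0.148, 0.126]), (0.5, [0.368, -0.292, 0.051])]
side basket [(0.69, [0.498, -0.124, 0.001]), (0.67, [0.357, -0.264, 0.0]), (0.48, [0.508, 0.155, 0.051])]
side specimen []
grip 62 [0.47665598 0.14549672 0.15664356] [0.4869232  0.16706837 0.17170314] ((0.47846201062202454, 0.14991706609725952), (0.0329861119389534, 0.01400712225586176), 83.62599182128906)
top grip [(0.7, [0.48, 0.153, 0.155]), (0.44, [0.371, -0.289, 0.072]), (0.42, [0.52, -0.105, 0.073])]
top hook_seat [(0.65, [0.373, -0.29, 0.053]), (0.55, [0.518, -0.106, 0.054]), (0.46, [0.474, 0.155, 0.127])]
top basket [(0.56, [0.497, -0.125, -0.001]), (0.55, [0.51, 0.153, 0.047]), (0.44, [0.355, -0.264, -0.002])]
top specimen [(0.39, [0.504, 0.151, 0.053])]
grip 68 [0.48034131 0.15254795 0.16718988] [0.48808241 0.18946946 0.17736248] ((0.48157137632369995, 0.16270895302295685), (0.05310531333088875, 0.014018281362950802), 86.47168731689453)
t 15.35 tcp [0.3445 0.4016 0.4568] F [0.41 0.93 0.54] Tq [-0.02 -0.01 -0.  ] w 0.0428
shift [0.1494 0.2404 0.1398] turn [-0.01 -0.01 -0.23]
```

View pics/side10c.png

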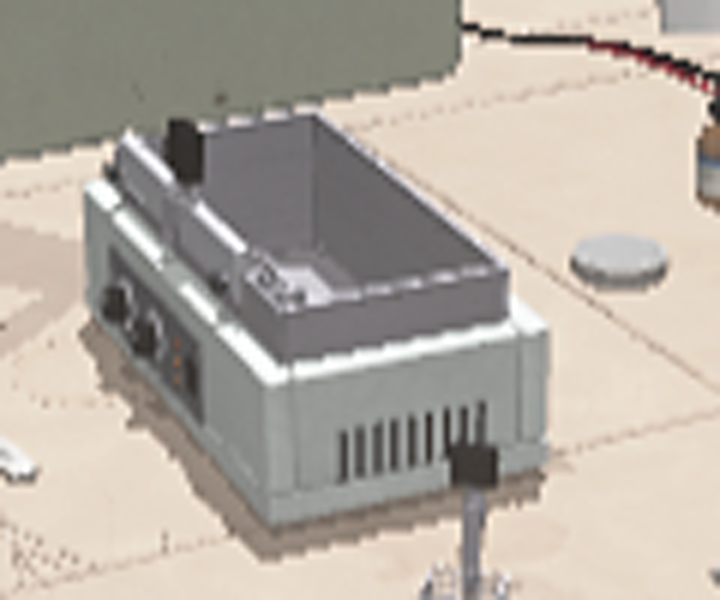

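View pics/top10c.png

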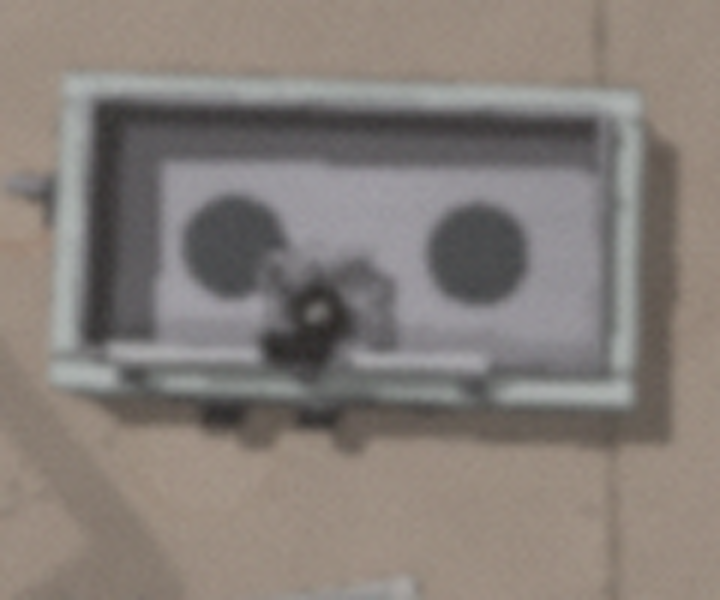

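View pics/top10.png

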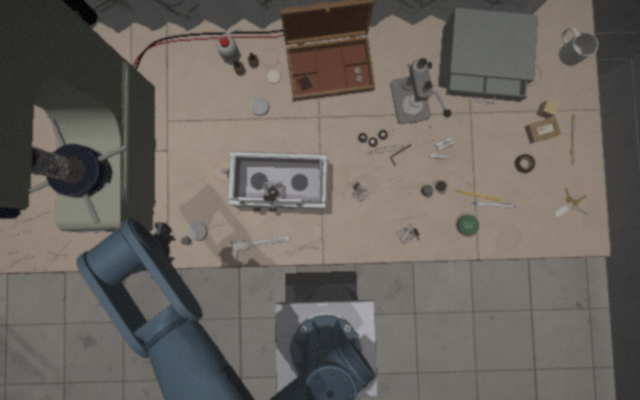

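The grip's top is at 0.172 m (notch 0.172, bar top would be 0.179) and hook_seat at 0.126–0.127 m. The specimen is in the cup (top crop (318,308)), and nothing else moved. Handing in.

```bash
python3 -c "
from h import *
print(bot.job_done())"
```

```text
the job is handed in; nothing more can be done
None
```

The basket with the specimen now hangs by itself on the near-rim saddle, seated in the notch with the cup inside the tank. I handed it in after about 15.4 s on the robot's clock; no verdict was reported.

- **Getting there:** I picked out the largest basket from the three look-alikes, gripped it by the black grip and lifted it over the bath. I then lowered it to the saddle with the hook's lip outside and the strap inside.
- **Finding the notch:** I placed the hook by eye and finished by feel. After a light touch the notch's near-side (-y) wall pushed it about 3 N. I moved it 1 mm in +y, and it sank freely to a firm stop 6.5 mm below the first contact. The highest force reading at the bath was about 9 N (limit 25 N).
- **Last checks:**
  - **Seating:** the hook seat measured 0.126–0.127 m, against 0.126 m for the notch bottom. The top of the grip was at 0.172 m in the side view, where it should be when seated.
  - **Specimen:** it shows in the cup from the top camera.
  - **Bystanders:** they look unmoved by eye in the top view, and the robot was clear.
- **Disagreements:** the top camera's depth put the grip's top about 5 mm higher, 0.177 m, but it had read the same grip about 7 mm high before the lift. The side camera did not report the specimen, because the tank wall mostly hides the cup from it.

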